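Chuck a dome-nosed punch in the tilted ring chuck

ROBOT

A 6-joint arm with a two-finger parallel gripper is mounted at the origin on the work surface. World frame = base frame: x ahead of the robot, y to its left, z up, the work surface at z = 0. Lengths are in m, angles in rad, forces in N, time in s.
With the tool pointing down it reaches from about 0.275 to 0.725 m from the base axis. Payload 15.9 kg.
Tool frame: the origin (TCP) lies between the finger pads; the fingertips stand 14 mm ahead of it and the grasp point (between the pads) lies 5 mm behind it; z points along the fingers, y is the line along which they close (so a half turn about z gives the same grasp; the last joint's range is limited). The gripper opens to 85 mm and grips with 20 to 120 N. Pads are 22 mm wide; open, the fingers measure 114 mm over their backs; the gripper's body (76 mm by 85 mm) begins 54 mm behind the grasp point. The pads swing forward as they close: fully open they stand 13 mm farther back than shut.
Start: joints at [-1.164, 0.213, -0.034, 1.323, 0, 1.571], TCP at [0.198, -0.459, 0.245] pointing down, gripper open.
Joint ranges: [-2.98, 2.98], [-0.74, 1.72], [-1.14, 1.35], [-2.1, 2.04], [-1.57, 1.44], [-3.14, 3.14]. Speed limits (rad/s): [1.89, 1.89, 2.39, 2.57, 3.14, 3.14].

INTERFACE

Orientations are given as a unit quaternion [x, y, z, w].
In Python, from rig import ctrl gives the robot as it stands.
- The arm moves only by the shell command python3 -m creep 'ROWS'. ROWS is JSON, a list of rows, each an object of numbers: "x", "y", "z": the shift along the tool's x, y, z in m; "wx", "wy", "wz": the turn, a rotation vector about the tool's x, y, z in rad; "hand": the closure, from 0 (fully open) to 1 (shut). In form: [{"x": .., "y": .., "z": .., "wx": .., "wy": .., "wz": .., "hand": ..}, ...]. A call has exactly 8 rows; each row is the pose to reach, as a shift and turn from the pose commanded when the call began, along the tool's axes at that moment; what a row does not reach only later rows make up. A row lasts 1/8 s, in which the tool goes at most 62.5 mm and 10.7 degrees, less where a joint would pass 70% of its speed; a pose out of reach is approached as far as the arm can. A call with a gripper value outside its range is refused whole. The fingers move at their own pace and stop on an object; the grip force is fixed at half the most. Time passes only in rows, so rows that repeat a pose let the fingers close, or fill a call up. It gives the time, the measured TCP pose, the force, the opening and the grip force at its end, in the units of the state.
- ctrl.observe(): the state, without advancing time (a new reading comes with each control period).
- ctrl.snapshot(name): name is "side" or "top"; returns a dict with "image" (420x560x3 uint8, red, green, blue), "vfov" (degrees; the focal length in pixels is half the picture's height over the tangent of half this angle, whatever the lens; pixels are square), "cx", "cy" (the principal point, pixels), "xyz" and "orientation" of the camera in the world. Camera axes: x right, y up, looking along -z (the intrinsics and any distortion apply to the point x, -y, -z); pixel columns grow to the right and rows downward; lengths in m; the calibration is good to about 2 mm. A picture is of the moment at which its call begins. There is no depth.
- ctrl.sign_off(): hands the job in; it is judged then, once.
The state is a dict: "clock": time; "joint_pos": joint angles; "qd": joint speeds; "tau": joint torques, N m; "eef_pos": TCP position; "orientation": TCP orientation; "force": force on the tool from outside, world axes, zero at the start; "wrist_torque": the same for the moment, N m; "opening": opening from 0.0 (shut) to 1.0 (fully open); "grasp_force": force on a finger pad.
Only numpy, scipy, OpenCV 4.12 (cv2) and the standard library are available. Lean on these libraries where they do the work, as an engineer would, in place of code of your own. Each camera call takes 0.05 s, during which the arm holds its last target. There are 200 camera calls.

TASK

Get the bright steel dome-nosed punch ready for contour tracing: lift it out of the green pallet, lower it nose up into the open jaws of the tilted ring chuck until its foot rests on the chuck's inner stop, and let it go. Then turn the knurled sleeve clockwise (seen from above the jaws) until all three jaws hold the punch firmly and in line with the chuck, snug but not forced, and take the hand away. Do not shift the chuck's tilt setting, and leave the two other punches, the ring gauge and the V-block where they are.

Things in the scene. Friction and masses are not known exactly. Their poses are not given: they have to be found in the camera images.
- dome_punch: forming punch, bright steel cylinder 18 mm in diameter and 80 mm long overall with a full hemispherical nose (radius 9 mm, the top 9 mm of its length) and a thin black groove 60 mm above its foot; about 0.15 kg; starts standing nose up in one of the three holes of the green pallet, 22 mm deep, so that 58 mm stand out. Origin: centre of its foot; z along the punch to the nose
- flat_punch: brass punch of the same size with a flat top, in another hole of the pallet; to be left there. Origin: centre of its foot
- cone_punch: black punch of the same size with a conical top, in another hole of the pallet; to be left there. Origin: centre of its foot
- pallet: fixed green pallet 90 x 230 x 30 mm (x, y, z) with three 20 mm holes 22 mm deep in a row along its y axis, 72 mm apart, the middle one at its centre. Origin: centre of its underside
- chuck_mouth (a point): point on the chuck's axis level with the tops of its three jaws; z points out of the chuck along its axis, which leans 24 to 36 degrees from vertical, towards this frame's -x side. The seated punch's nose is 32 mm above this point (along z)
- chuck: steel self-centring ring chuck, clamped on a tilting cradle in a low white stage. Origin: centre of its underside, on the axis; axes as chuck_mouth, which is at z = 54 mm. Fixed 84 mm flange up to z = 14 mm, face (52 mm wide) at z = 50 mm. Three flat-faced steel jaws 10 mm wide, from z = 8 to 54 mm, one on the +x side, the others 120 degrees on; a punch let go settles towards -x between those two
- sleeve_mid (a point): middle of the sleeve on the chuck's axis, z = 32 mm in the chuck's frame; axes as chuck_mouth. The sleeve is a dark knurled cylinder 58 mm in diameter and 30 mm high (z = 17 to 47 mm), coaxial, clear all round. A hand that takes it along the axis passes with its fingers on either side of the punch, whose nose is then 39 mm above the sleeve's top
- chuck_stop (a point): centre of the stop inside the chuck on which the foot of the punch must rest, 48 mm below the jaw tops; axes as chuck_mouth
- sleeve (a joint): sleeve angle in rad: 0 = jaws wide open, grows as the sleeve turns clockwise seen from above the jaws, end stop 1.9. Starts at 0 to 0.3, stays where it is left. Each jaw face is 12.5 mm minus 3.0 mm per rad from the axis (all three together), so they meet the shank near 1.17 rad. Turning takes about 0.25 N m. Past meeting each jaw presses about 8 N more per 0.1 rad: 0.15 to 0.4 rad past is snug
- jaw1: chuck jaw on the +x side of the chuck frame. Origin on the chuck axis
- jaw2: second chuck jaw, 120 degrees on. Origin on the chuck axis
- jaw3: third chuck jaw, 240 degrees on. Origin on the chuck axis
- ring_gauge: loose bystander: steel ring gauge 58 mm in diameter, 22 mm high, in front of the stage. Origin: centre of its underside
- v_block: loose bystander: dark steel V-block 60 x 45 x 40 mm. Origin: centre of its underside
Things that resemble listed ones, but are neither listed nor needed, are in the scene too. Of the things that look like the dome_punch, the smallest one is meant.

How it is judged:
By the outcome, as a careful person would: the job done as asked, in the order asked, and still so for the second after the job is handed in, with the robot touching nothing.
It also fails if it takes over 58 s, if anything falls off the work surface, if the arm or the gripper's body presses on something with over 40 N, if the wrist force passes 120 N, or if a joint passes its speed limit or range.

## Working session

There is one attempt and no reset: what is moved stays moved. The work goes in short steps, Python scripts to look and compute and a shell command to move; the robot and the scene stay as the last step left them, time stands still between calls to the robot, and variables do not carry over. Pictures are saved under pics/ and viewed, at most 10 in all, crops included, and the job is handed in when it is done.

```bash
ls; mkdir -p pics; cat > h.py <<'E'
import numpy as np, cv2
from scipy.spatial.transform import Rotation as R
from rig import ctrl
def snap(n,f=None):
    s=ctrl.snapshot(n)
    if f: cv2.imwrite('pics/'+f,s['image'][:,:,::-1])
    return s
def ray(s,u,v):
    f=s['image'].shape[0]/2/np.tan(np.radians(s['vfov'])/2)
    d=R.from_quat(s['orientation']).apply([(u-s['cx'])/f,-(v-s['cy'])/f,-1])
    return np.array(s['xyz']),d
def onz(s,u,v,z):
    o,d=ray(s,u,v); return o+d*(z-o[2])/d[2]
def tri(a,ua,b,ub):
    o1,d1=ray(a,*ua);o2,d2=ray(b,*ub)
    t=np.linalg.lstsq(np.c_[d1,-d2],o2-o1,rcond=None)[0]
    p,q=o1+d1*t[0],o2+d2*t[1]; return (p+q)/2,np.linalg.norm(p-q)
def proj(s,p):
    f=s['image'].shape[0]/2/np.tan(np.radians(s['vfov'])/2)
    c=R.from_quat(s['orientation']).inv().apply(np.array(p)-s['xyz'])
    return s['cx']-f*c[...,0]/c[...,2], s['cy']+f*c[...,1]/c[...,2]
E
python3 - <<'E'
from h import *
ims=[]
for n in('side','top'):
    s=snap(n,n+'0.png'); print({k:v for k,v in s.items() if k!='image'})
print(ctrl.observe())
E
```

```text
pics
{'vfov': 56.09394477262134, 'cx': 277.0395229644212, 'cy': 210.7453785098608, 'xyz': array([ 0.38578331, -0.6451249 ,  0.7101554 ]), 'orientation': array([ 0.39152396, -0.04871462, -0.10733612,  0.91258689])}
{'vfov': 46.5415782720812, 'cx': 276.24120926396586, 'cy': 212.56818069752754, 'xyz': array([ 0.42755536, -0.06939668,  1.04550479]), 'orientation': array([ 0.04208907, -0.02979996, -0.69912901,  0.7131333 ])}
{'clock': 0.1, 'joint_pos': array([-1.16397965e+00,  2.13312337e-01, -3.49625845e-02,  1.32350522e+00,
        2.50496306e-05,  1.57076454e+00]), 'qd': array([ 3.44728674e-05, -1.80117869e-03,  2.02536781e-03, -6.37334738e-04,
        1.23090362e-03, -8.22850262e-04]), 'tau': array([-2.02966410e-03, -6.87244177e+01,  4.87808740e+01,  1.20665660e-02,
        9.64781270e-05,  4.47574121e-05]), 'eef_pos': array([ 0.19773906, -0.45893009,  0.24487635]), 'orientation': array([ 9.79380426e-01,  2.02024106e-01, -8.70956505e-05, -4.84299735e-04]), 'force': array([-0.30646714, -0.00346765, -0.03770829]), 'wrist_torque': array([-0.00341834,  0.01188459, -0.03082837]), 'grasp_force': 0.0, 'opening': 0.9950882948961944}
```

View pics/side0.png

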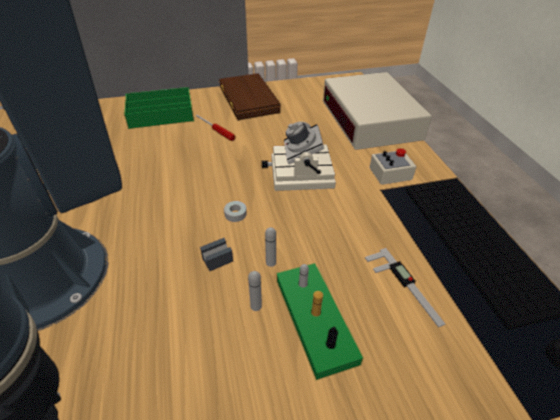

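View pics/top0.png

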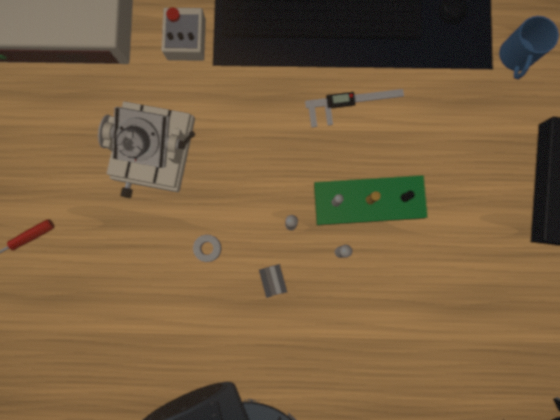

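Candidates in the side view: grey round-nosed cylinders at (271,247), (255,290) and (303,276). The first two are larger and stand on the table. The one at (303,276), top view (338,200), stands in the green pallet and is the smallest, so it fits. I'll confirm it in an enlarged crop, together with the chuck.

```bash
python3 - <<'E'
import cv2,numpy as np
a=cv2.imread('pics/side0.png');b=cv2.imread('pics/top0.png')
r=lambda i,x,y,w,h:cv2.resize(i[y:y+h,x:x+w],(400,300),interpolation=cv2.INTER_CUBIC)
cv2.imwrite('pics/c0.png',np.vstack([np.hstack([r(a,240,220,120,90),r(b,280,175,120,90)]),np.hstack([r(a,260,110,100,75),r(b,95,95,100,75)])]))
E
```

```text
(no output)
```

View pics/c0.png

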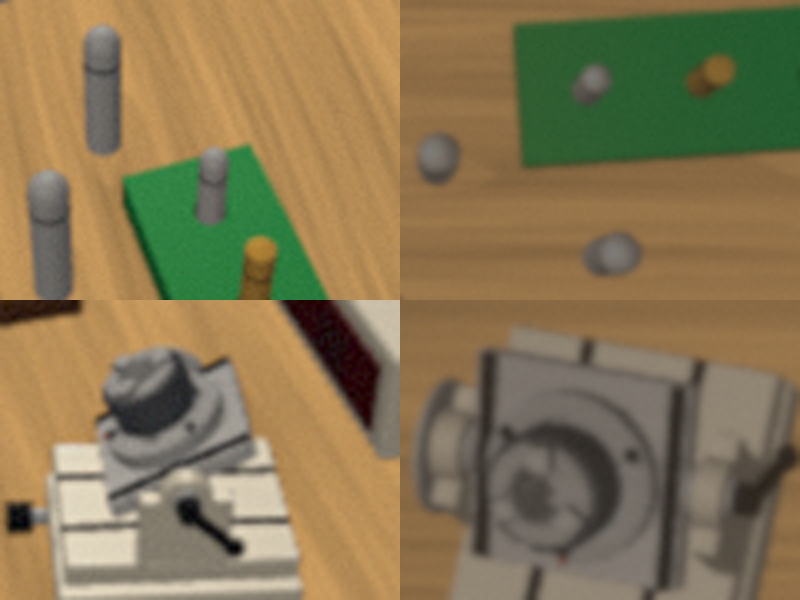

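The crop confirms it: the punch in the pallet (side (303,270)) is slimmer than the two free-standing ones. Next I measure it and enlarge the chuck.

```bash
python3 - <<'E'
from h import *
a=snap('side');b=snap('top')
print('nose centre',tri(a,(304.2,268),b,(339.1,198.4)))
print('top on z.079',onz(b,339.1,198.4,.079),'side',onz(a,304.2,268,.079))
for s in(a,b):
    h=cv2.cvtColor(s['image'],cv2.COLOR_RGB2HSV)
    m=cv2.inRange(h,(45,100,30),(80,255,255))
    c=max([c for c in cv2.findContours(m,0,2)[0] if cv2.boundingRect(c)[1]>150],key=cv2.contourArea)
    P=np.float32([onz(s,*p[0],.03)[:2] for p in c]); r=cv2.minAreaRect(P); print('pallet',r)
    print('punch tops',[onz(s,u,v,.088) for u,v in ()])
r=lambda s,x,y,w,h:cv2.resize(s['image'][y:y+h,x:x+w,::-1],(400,480),interpolation=cv2.INTER_CUBIC)
A=r(a,277,112,50,60);B=r(b,105,105,50,60)
for im,x0,y0 in((A,277,112),(B,105,105)):
    for k in range(0,60,10):
        cv2.putText(im,str(y0+k),(0,8*k+4),0,.35,(0,0,255));cv2.line(im,(0,8*k),(400,8*k),(0,0,255) if 0 else (120,160,120),1)
        if k<50: cv2.putText(im,str(x0+k),(8*k,475),0,.35,(255,0,0));cv2.line(im,(8*k,0),(8*k,480),(120,160,120),1)
cv2.imwrite('pics/c1.png',np.hstack([A,B]))
E
```

```text
nose centre (array([ 0.55735688, -0.17616417,  0.0800533 ]), np.float64(0.0014517155833471275))
top on z.079 [ 0.55677489 -0.17615278  0.079     ] side [ 0.55838276 -0.17541614  0.079     ]
pallet ((0.5607895851135254, -0.2533131539821625), (0.09383323788642883, 0.23852941393852234), 4.759359359741211)
punch tops []
pallet ((0.5620218515396118, -0.24617229402065277), (0.08873309940099716, 0.22862431406974792), 4.699681282043457)
punch tops []
```

View pics/c1.png

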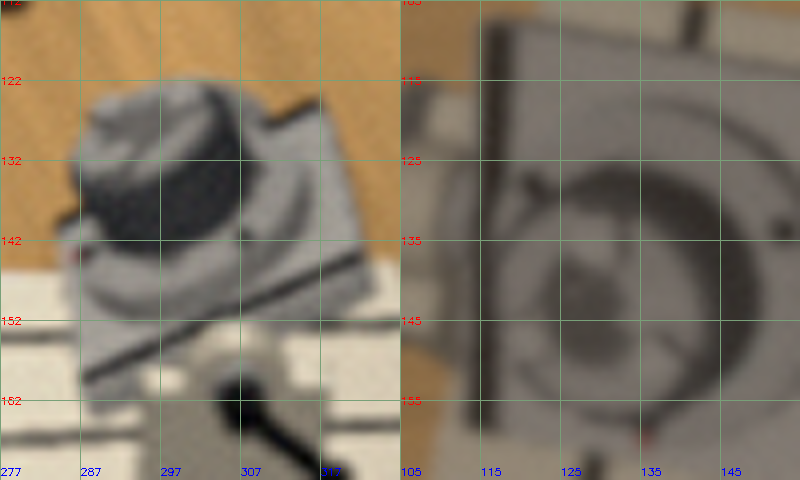

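The crop shows the chuck face centred near side (295,128.6) and top (131,144.4). The plate edge runs from side (287,159.5) to (322,144), which gives the lean. The tilt axis follows the plate's upper edge in the top view, (120,107.5) to (155,113.8).

```bash
cat >> h.py <<'E'
def frame(az,T):
    # az: heading of horizontal part of chuck +x ; lean T
    ux=np.array([np.cos(az),np.sin(az),0]); z=-np.sin(T)*ux+np.cos(T)*np.array([0,0,1]); x=np.cos(T)*ux+np.sin(T)*np.array([0,0,1])
    return np.c_[x,np.cross(z,x),z]
def rows(p,q):
    "shift, rotvec in tool axes from the present pose to TCP p, R q"
    s=ctrl.observe(); R0=R.from_quat(s['orientation'])
    print('shift mm',np.round(R0.inv().apply(p-s['eef_pos'])*1e3,1),'rot',np.round((R0.inv()*q).as_rotvec(),3),'t',s['clock'])
E
python3 - <<'E'
from h import *
a=snap('side');b=snap('top')
print('face',tri(a,(295,128.6),b,(130.9,144.4)))
for z,p,q in((.12,(120,107.5),(155,113.8)),(.04,(122,103),(194,117)),(.04,(108,175),(180,190))):
    d=onz(b,*q,z)-onz(b,*p,z); az=np.arctan2(d[1],d[0])+np.pi/2; print('az',np.degrees(az))
    ux=np.array([np.cos(az),np.sin(az),0])
    for p2,q2 in(((287.4,159.5),(322,143.9)),((310.7,127.6),(317,124.5))):
        n=np.cross(ray(a,*p2)[1],ray(a,*q2)[1]); print('  lean',np.degrees(np.arctan(-(n@ux)/n[2])))
s=ctrl.observe(); p=np.array([.557,-.1765,.20]); th=np.arctan2(p[1],p[0])
rt=R.from_matrix(np.c_[[-np.sin(th),np.cos(th),0],[np.cos(th),np.sin(th),0],[0,0,-1]]); rows(p,rt)
E
```

```text
face (array([0.64428632, 0.2226201 , 0.15040049]), np.float64(0.003936078565473185))
az -9.474015222913495
  lean 27.064931891740056
  lean 28.46099661474079
az -10.29947809343908
  lean 27.575930419333552
  lean 28.912741724083514
az -10.744788291821637
  lean 27.84763036973629
  lean 29.15274976745923
shift mm [ 441.7 -117.4   45.2] rot [-0.    -0.    -0.857] t 0.3
```

```bash
python3 -m creep '[{"x":0.06,"y":-0.015,"z":0,"wz":-0.11},{"x":0.12,"y":-0.03,"z":0,"wz":-0.22},{"x":0.18,"y":-0.045,"z":0,"wz":-0.33},{"x":0.24,"y":-0.062,"z":0.01,"wz":-0.44},{"x":0.3,"y":-0.08,"z":0.02,"wz":-0.55},{"x":0.36,"y":-0.095,"z":0.03,"wz":-0.66},{"x":0.41,"y":-0.108,"z":0.04,"wz":-0.76},{"x":0.4417,"y":-0.1174,"z":0.0452,"wz":-0.857}]'
cat > g.py <<'E'
from h import *
p=np.array([.557,-.1765,.2]); th=np.arctan2(p[1],p[0])
rt=R.from_matrix(np.c_[[-np.sin(th),np.cos(th),0],[np.cos(th),np.sin(th),0],[0,0,-1]])
if __name__=='__main__': rows(p,rt)
E
python3 g.py
```

```text
shift mm [ 441.7 -117.4   45.2] rot [-0.    -0.    -0.857] t 0.3validation failed for argument at $[0]...
```

```bash
python3 -m creep '[{"x":0.06,"y":-0.015,"z":0,"wx":0,"wy":0,"wz":-0.11,"hand":0},{"x":0.12,"y":-0.03,"z":0,"wx":0,"wy":0,"wz":-0.22,"hand":0},{"x":0.18,"y":-0.045,"z":0,"wx":0,"wy":0,"wz":-0.33,"hand":0},{"x":0.24,"y":-0.062,"z":0.01,"wx":0,"wy":0,"wz":-0.44,"hand":0},{"x":0.3,"y":-0.08,"z":0.02,"wx":0,"wy":0,"wz":-0.55,"hand":0},{"x":0.36,"y":-0.095,"z":0.03,"wx":0,"wy":0,"wz":-0.66,"hand":0},{"x":0.41,"y":-0.108,"z":0.04,"wx":0,"wy":0,"wz":-0.76,"hand":0},{"x":0.4417,"y":-0.1174,"z":0.0452,"wx":0,"wy":0,"wz":-0.857,"hand":0}]'
python3 g.py
```

```text
clock: 1.3
eef_pos: [0.5585, -0.1746, 0.1992]
orientation: [0.805, 0.593, -0.0, -0.0]
force: [0.1, -0.1, -0.7]
opening: 1.001
grasp_force: 0.0
shift mm [-2.2 -0.8 -0.8] rot [-0.001 -0.     0.005] t 1.3
```

```bash
python3 -m creep '[{"x":0,"y":0,"z":0.03,"wx":0,"wy":0,"wz":0,"hand":0},{"x":0,"y":0,"z":0.06,"wx":0,"wy":0,"wz":0,"hand":0},{"x":0,"y":0,"z":0.09,"wx":0,"wy":0,"wz":0,"hand":0},{"x":0,"y":0,"z":0.11,"wx":0,"wy":0,"wz":0,"hand":0},{"x":0,"y":0,"z":0.127,"wx":0,"wy":0,"wz":0,"hand":0},{"x":0,"y":0,"z":0.127,"wx":0,"wy":0,"wz":0,"hand":0},{"x":0,"y":0,"z":0.127,"wx":0,"wy":0,"wz":0,"hand":0.3},{"x":0,"y":0,"z":0.127,"wx":0,"wy":0,"wz":0,"hand":0.3}]'
python3 - <<'E'
from h import *
print(ctrl.observe()['opening'],ctrl.observe()['eef_pos'])
a=snap('side');b=snap('top')
r=lambda s,x,y:cv2.resize(s['image'][y:y+100,x:x+100,::-1],(400,400),interpolation=cv2.INTER_CUBIC)
cv2.imwrite('pics/c2.png',np.hstack([r(a,255,210),r(b,290,150)]))
E
```

```text
clock: 2.3
eef_pos: [0.5575, -0.1768, 0.074]
orientation: [0.807, 0.591, 0.0, 0.001]
force: [0.5, -0.1, 0.7]
opening: 0.699
grasp_force: 0.0
0.6993889637255339 [ 0.55753407 -0.1767727   0.07395928]
```

View pics/c2.png

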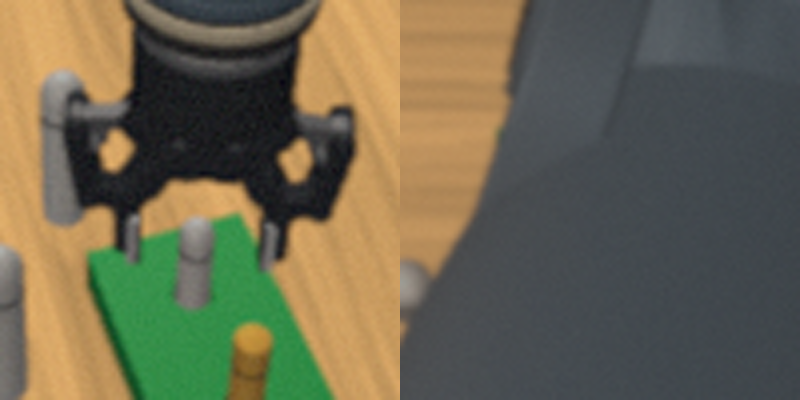

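```bash
python3 - <<'E'
from h import *
a=snap('side'); e=ctrl.observe()['eef_pos']
y=R.from_quat(ctrl.observe()['orientation']).apply([0,1,0])
for dz in(0,-.01,-.014):
  for k in(-1,0,1): print(dz,k,4*(np.array(proj(a,e+[0,0,dz]+k*.03*y))-[255,210]))
print('punch groove(68)',4*(np.array(proj(a,[.557,-.1765,.068]))-[255,210]))
im=a['image'];h=cv2.cvtColor(im,cv2.COLOR_RGB2HSV)
for v in range(268,286,2): 
    u=[i for i in range(292,318) if h[v,i,1]<70]; print(v,u[0],u[-1],end='; ')
E
```

```text
0 -1 [135.68512141 237.49632378]
0 0 [194.90523619 240.98459113]
0 1 [254.34154719 244.48559318]
-0.01 -1 [135.18404216 249.67259454]
-0.01 0 [193.89648663 253.15300744]
-0.01 1 [252.82143644 256.64601744]
-0.014 -1 [134.98599918 254.48505654]
-0.014 0 [193.49780434 257.96226067]
-0.014 1 [252.2206649  261.45200727]
punch groove(68) [193.6595723  247.66337782]
268 300 308; 270 300 307; 272 300 307; 274 300 307; 276 299 307; 278 299 307; 280 299 306; 282 299 306; 284 299 306;
```

```bash
python3 -m creep '[{"x":0,"y":-0.0025,"z":0,"wx":0,"wy":0,"wz":0,"hand":0.5},{"x":0,"y":-0.0025,"z":0,"wx":0,"wy":0,"wz":0,"hand":0.65},{"x":0,"y":-0.0025,"z":0,"wx":0,"wy":0,"wz":0,"hand":0.7},{"x":0,"y":-0.0025,"z":0,"wx":0,"wy":0,"wz":0,"hand":0.75},{"x":0,"y":-0.0025,"z":0,"wx":0,"wy":0,"wz":0,"hand":0.78},{"x":0,"y":-0.0025,"z":0,"wx":0,"wy":0,"wz":0,"hand":0.8},{"x":0,"y":-0.0025,"z":0,"wx":0,"wy":0,"wz":0,"hand":0.82},{"x":0,"y":-0.0025,"z":0,"wx":0,"wy":0,"wz":0,"hand":0.85}]'
```

```text
clock: 3.45
eef_pos: [0.5548, -0.1759, 0.0733]
orientation: [0.807, 0.591, 0.0, 0.0]
force: [-0.1, -0.4, 2.7]
opening: 0.185
grasp_force: 58.4
```

```bash
python3 -m creep '[{"x":0,"y":0,"z":-0.01,"wx":0,"wy":0,"wz":0,"hand":1},{"x":0,"y":0,"z":-0.03,"wx":0,"wy":0,"wz":0,"hand":1},{"x":0,"y":0,"z":-0.06,"wx":0,"wy":0,"wz":0,"hand":1},{"x":0,"y":0,"z":-0.1,"wx":0,"wy":0,"wz":0,"hand":1},{"x":0,"y":0,"z":-0.14,"wx":0,"wy":0,"wz":0,"hand":1},{"x":0,"y":0,"z":-0.18,"wx":0,"wy":0,"wz":0,"hand":1},{"x":0,"y":0,"z":-0.21,"wx":0,"wy":0,"wz":0,"hand":1},{"x":0,"y":0,"z":-0.22,"wx":0,"wy":0,"wz":0,"hand":1}]'
cat > c.py <<'E'
import sys
from h import *
F=frame(np.radians(-10),np.radians(28))
mouth=np.array([.6443,.2226,.1504])+.004*F[:,2]
s=float(sys.argv[1]); j=float(sys.argv[2])
# TCP on the axis s m above mouth; tool x = chuck +y turned by j about tool z
rt=R.from_matrix(np.c_[F[:,1],F[:,0],-F[:,2]])*R.from_rotvec([0,0,j])
rows(mouth+s*F[:,2],rt); print(ctrl.observe()['joint_pos'])
E
python3 c.py 0.117 0
```

```text
clock: 4.45
eef_pos: [0.5549, -0.1759, 0.295]
orientation: [0.807, 0.591, 0.001, 0.001]
force: [0.7, 0.2, -1.7]
opening: 0.188
grasp_force: 59.0
shift mm [399.4 -91.6  37.6] rot [-0.486  0.032 -0.13 ] t 4.45
[-3.07014902e-01  3.90491771e-01  3.32403926e-01  1.51053233e+00
  4.55617703e-05  1.57077870e+00]
```

```bash
python3 -m creep '[{"x":0.05,"y":-0.012,"z":0,"wx":-0.03,"wy":0,"wz":-0.01,"hand":1},{"x":0.1,"y":-0.024,"z":0,"wx":-0.1,"wy":0.005,"wz":-0.025,"hand":1},{"x":0.155,"y":-0.037,"z":0,"wx":-0.17,"wy":0.01,"wz":-0.045,"hand":1},{"x":0.21,"y":-0.05,"z":0.005,"wx":-0.25,"wy":0.015,"wz":-0.065,"hand":1},{"x":0.265,"y":-0.063,"z":0.01,"wx":-0.32,"wy":0.02,"wz":-0.085,"hand":1},{"x":0.32,"y":-0.075,"z":0.02,"wx":-0.39,"wy":0.025,"wz":-0.105,"hand":1},{"x":0.37,"y":-0.086,"z":0.03,"wx":-0.45,"wy":0.03,"wz":-0.12,"hand":1},{"x":0.399,"y":-0.0916,"z":0.0376,"wx":-0.486,"wy":0.032,"wz":-0.13,"hand":1}]'
python3 - <<'E'
from h import *
print(ctrl.observe()['joint_pos'])
a=snap('side');b=snap('top')
r=lambda s,x,y:cv2.resize(s['image'][y:y+80,x:x+60,::-1],(400,533),interpolation=cv2.INTER_CUBIC)
A=r(a,270,90);B=r(b,100,95)
for im,x0,y0 in((A,270,90),(B,100,95)):
    for k in range(0,80,10):
        v=int(k*6.667)
        cv2.putText(im,str(y0+k),(0,v+10),0,.35,(0,0,255));cv2.putText(im,str(x0+k),(v,530),0,.35,(255,0,0))
cv2.imwrite('pics/c3.png',np.hstack([A,B]))
E
python3 c.py .117 0
```

```text
clock: 5.45
eef_pos: [0.5866, 0.2343, 0.2538]
orientation: [0.743, 0.625, 0.155, 0.185]
force: [-0.2, 0.0, -1.2]
opening: 0.187
grasp_force: 59.1
[ 0.52403124  0.15085534 -0.20333569  0.83175751 -0.30530917  2.20652288]
shift mm [-1.7  4.2 -2.8] rot [-0.004  0.     0.004] t 5.55
[ 0.52419533  0.15212302 -0.2034032   0.83230312 -0.30430117  2.20572096]
```

View pics/c3.png

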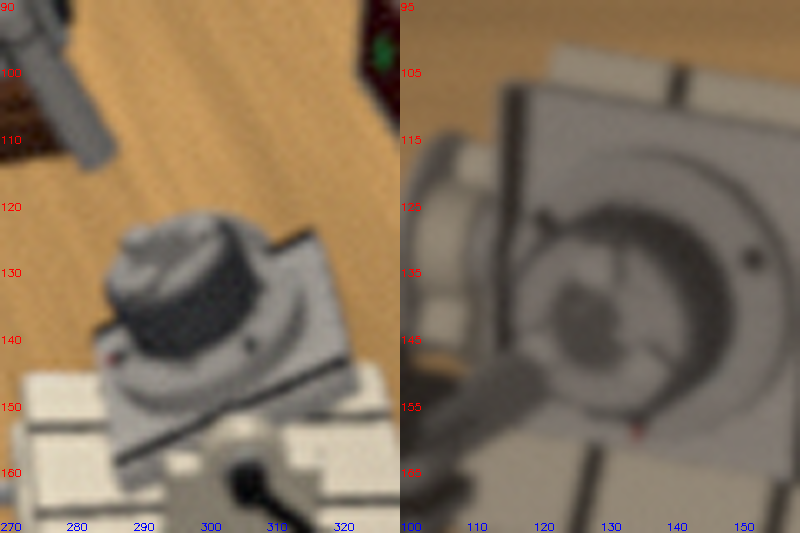

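The held punch shows in both views with its foot near side (284.7,114) and top (120,151.3), nearly in line with the bore at about side (295,129.5) and top (129,143.5). I'll use the held punch to cancel the local calibration bias.

```bash
python3 - <<'E'
from h import *
a=snap('side');b=snap('top');s=ctrl.observe()
Rt=R.from_quat(s['orientation']);zt=Rt.apply([0,0,1]);foot=s['eef_pos']+.0653*zt
pa,pb=np.array(proj(a,foot)),np.array(proj(b,foot)); print('proj foot',pa,pb,'tri seen',tri(a,(284.7,114),b,(119.95,151.3)),'fk',foot)
ba,bb=np.array([284.7,114])-pa,np.array([119.95,151.3])-pb; print('bias',ba,bb)
# seen axis directions and projected
for c,f,n in((a,pa,'side'),(b,pb,'top')): print(n,'proj axis dir',np.array(proj(c,foot+.01*zt))-f)
for fa,fb in(((295,128.6),(130.7,143.9)),):
    f,e=tri(a,np.array(fa)-ba,b,np.array(fb)-bb); print('face',f,e)
    d=f-foot; print('in tool axes mm',Rt.inv().apply(d)*1e3)
# sat/grey values for edges
for n,c,x0,x1,y0,y1 in(('side',a,285,312,118,148),('top',b,112,150,124,162)):
    g=cv2.cvtColor(c['image'],cv2.COLOR_RGB2GRAY)[y0:y1:2,x0:x1]; print(n,x0,y0); print('\n'.join(' '.join('%2d'%(v//4) for v in r) for r in g))
E
```

```text
proj foot [284.16817899 113.47657215] [119.81887491 152.04379944] tri seen (array([0.61872371, 0.22744935, 0.19455233]), np.float64(0.000216403667041154)) fk [0.61703302 0.22690361 0.19654964]
bias [0.53182101 0.52342785] [ 0.13112509 -0.74379944]
side proj axis dir [1.74720408 3.03080728]
top proj axis dir [ 2.23530481 -1.39067917]
face [0.64308337 0.22267597 0.15218389] 0.003344062733839827
in tool axes mm [ 0.40258652  2.67251921 51.55103217]
side 285 118
37 36 37 36 35 37 38 40 39 39 38 37 38 39 39 38 37 37 38 37 38 37 37 36 35 34 33
36 37 37 37 36 35 37 39 39 39 39 38 38 39 39 39 39 38 37 37 38 38 37 37 35 34 34
36 37 37 37 37 37 36 37 39 38 38 37 36 36 37 37 34 30 30 31 34 36 37 36 36 35 34
36 35 36 37 37 38 38 35 33 33 31 29 30 33 35 33 30 23 16 16 22 28 29 31 33 35 35
35 36 32 29 30 30 28 25 25 25 25 24 24 26 27 28 30 28 21 14 14 22 26 27 26 25 23
37 35 35 33 28 24 24 24 25 25 25 24 26 30 32 33 30 22 15 11 10 14 25 30 29 26 28
36 35 35 34 32 32 34 34 30 26 28 31 34 33 30 25 19 14  9 10  9  9 17 27 34 35 35
31 28 33 35 35 35 33 28 24 30 33 33 30 25 19 13 11 10 10  9 10 10 10 1
[... 2055 characters left out ...]
4 12 12 14 19 24
21 21 20 19 18 17 17 17 17 18 19 22 24 24 23 22 21 21 21 22 23 26 28 29 30 29 28 25 21 17 15 13 13 13 15 20 25 27
19 18 17 17 17 17 17 16 17 17 18 20 24 27 27 27 27 26 27 27 27 28 28 28 28 27 26 22 18 15 14 15 17 20 24 27 28 28
18 17 17 16 17 16 16 17 17 17 19 20 23 25 26 26 27 27 28 27 28 27 27 27 25 22 19 16 15 17 19 23 26 28 28 28 28 28
15 16 16 17 16 17 17 17 19 21 24 26 27 27 27 24 22 22 23 23 23 21 20 19 18 16 18 20 22 25 27 27 27 28 28 27 27 27
14 16 16 17 17 19 21 24 27 28 29 29 29 29 29 28 27 26 25 24 24 22 19 15 16 21 25 27 27 27 28 27 27 27 27 27 28 29
16 17 19 22 26 29 31 31 31 31 30 30 30 31 30 29 28 28 28 29 29 29 26 23 24 26 28 28 27 28 28 28 29 29 29 30 30 30
```

```bash
cat > fit.py <<'E'
from h import *
a=snap('side');b=snap('top')
ba,bb=np.array([.53,.52]),np.array([.13,-.74])
f0=np.array([.6431,.2227,.1522]); t=np.linspace(0,2*np.pi,721)
def ext(T,az=-10):
    F=frame(np.radians(az),np.radians(T)); org=f0-.05*F[:,2]
    def circ(r,z): return org+r*np.cos(t)[:,None]*F[:,0]+r*np.sin(t)[:,None]*F[:,1]+z*F[:,2]
    for n,c,bi in(('side',a,ba),('top',b,bb)):
        for nm,r,z in(('face',.026,.05),('slv top',.029,.047),('slv bot',.029,.017),('flange',.042,.014)):
            u,v=proj(c,circ(r,z)); u=u+bi[0];v=v+bi[1]
            print(T,n,nm,'L%.1f R%.1f@%.1f T%.1f@%.1f B%.1f@%.1f'%(u.min(),u.max(),v[u.argmax()],v.min(),u[v.argmin()],v.max(),u[v.argmax()]))
ext(28);ext(32)
E
python3 fit.py
```

```text
28 side face L285.6 R303.3@125.1 T122.0@299.3 B135.6@289.6
28 side slv top L285.1 R304.9@125.5 T122.1@300.3 B137.2@289.6
28 side slv bot L290.1 R309.6@134.1 T130.5@304.9 B145.6@294.8
28 side flange L286.3 R314.5@133.3 T128.0@307.7 B149.8@293.2
28 top face L117.4 R144.3@144.8 T129.3@128.9 B156.5@132.7
28 top slv top L116.5 R146.4@144.6 T127.3@129.5 B157.6@133.5
28 top slv bot L122.8 R151.9@140.7 T124.1@135.5 B153.5@139.3
28 top flange L116.9 R159.0@141.2 T117.0@135.2 B159.5@140.7
32 side face L285.9 R303.0@124.6 T121.6@299.5 B135.9@289.4
32 side slv top L285.5 R304.6@125.0 T121.6@300.6 B137.5@289.5
32 side slv bot L291.2 R310.0@133.2 T129.8@305.9 B145.5@295.4
32 side flange L287.6 R314.9@132.2 T127.1@308.9 B149.9@293.7
32 top face L117.4 R144.3@145.1 T129.5@128.6 B156.2@133.2
32 top slv top L116.5 R146.4@144.9 T127.5@128.9 B157.2@134.0
32 top slv bot L122.8 R151.9@140.0 T123.1@135.0 B152.1@139.8
32 top flange L117.0 R159.0@140.3 T116.0@134.5 B157.9@141.4
```

```bash
sed -i 's/^mouth=.*/mouth=np.array([.6431,.2227,.1522])+.004*F[:,2]/' c.py; python3 c.py .117 0; python3 -c "
from h import *;print(ctrl.observe()['eef_pos'],ctrl.observe()['qd'])"
```

```text
shift mm [ 1.   0.9 -3.7] rot [-0.003  0.001 -0.   ] t 5.75
[ 0.51824319  0.14977621 -0.20054511  0.83486304 -0.30366251  2.20433016]
[0.58783914 0.23138885 0.25534686] [-0.00844195 -0.00407345  0.0060174  -0.00100149 -0.00190152 -0.00112184]
```

```bash
python3 -m creep '[{"x":0,"y":0,"z":0.01,"wx":0,"wy":0,"wz":0,"hand":1},{"x":0,"y":0,"z":0.02,"wx":0,"wy":0,"wz":0,"hand":1},{"x":0,"y":0,"z":0.03,"wx":0,"wy":0,"wz":0,"hand":1},{"x":0,"y":0,"z":0.038,"wx":0,"wy":0,"wz":0,"hand":1},{"x":0,"y":0,"z":0.038,"wx":0,"wy":0,"wz":0,"hand":1},{"x":0,"y":0,"z":0.038,"wx":0,"wy":0,"wz":0,"hand":1},{"x":0,"y":0,"z":0.038,"wx":0,"wy":0,"wz":0,"hand":1},{"x":0,"y":0,"z":0.038,"wx":0,"wy":0,"wz":0,"hand":1}]'
python3 c.py .081 0
python3 - <<'E'
from h import *
a=snap('side');b=snap('top')
r=lambda s,x,y:cv2.resize(s['image'][y:y+60,x:x+45,::-1],(400,533),interpolation=cv2.INTER_CUBIC)
A=r(a,272,95);B=r(b,108,115)
for im,x0,y0 in((A,272,95),(B,108,115)):
    for k in range(0,60,10):
        v=int(k*8.889)
        cv2.putText(im,str(y0+k),(0,v+10),0,.35,(0,0,255));cv2.putText(im,str(x0+k),(v,530),0,.35,(255,0,0))
cv2.imwrite('pics/c4.png',np.hstack([A,B]))
E
```

```text
clock: 6.75
eef_pos: [0.6054, 0.2292, 0.2222]
orientation: [0.743, 0.624, 0.155, 0.185]
force: [0.1, -1.2, -2.4]
opening: 0.184
grasp_force: 59.1
shift mm [ 0.1  0.9 -5.2] rot [-0.002 -0.     0.   ] t 6.75
[ 0.49816801  0.19115757 -0.23690801  0.7499557  -0.29580614  2.18399173]
```

View pics/c4.png

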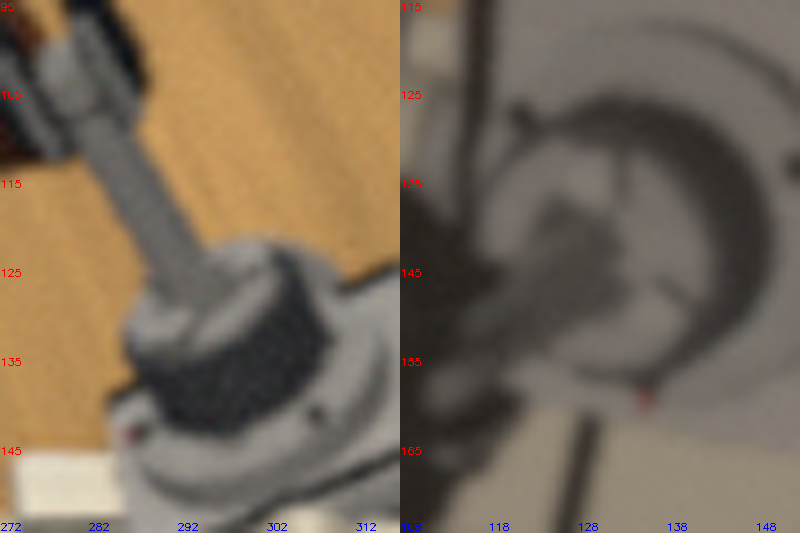

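The punch foot is just above the mouth: side (294,128), top (131,145). The dark radial lines on the face, top (133,134) and (140,148), give another check on the axis position.

```bash
python3 - <<'E'
from h import *
a=snap('side');b=snap('top');s=ctrl.observe()
F=frame(np.radians(-10),np.radians(28)); f0=np.array([.6431,.2227,.1522])
ba,bb=np.array([.53,.52]),np.array([.13,-.74])
for nm,h in(('face',0),('mouth',.004)):
  for k in(0,120,240):
    for r in(0,.012,.024):
        k_=np.radians(k);p=f0+h*F[:,2]+r*(np.cos(k_)*F[:,0]+np.sin(k_)*F[:,1]); print(nm,k,r,np.round(np.array(proj(b,p))+bb,1),np.round(np.array(proj(a,p))+ba,1))
zt=R.from_quat(s['orientation']).apply([0,0,1]);
for l in(.04,.0653): q=s['eef_pos']+l*zt;print('punch',l,np.array(proj(b,q))+bb,np.array(proj(a,q))+ba)
g=cv2.cvtColor(b['image'],cv2.COLOR_RGB2GRAY)[126:162,115:148];print('top from 115,126'); print('\n'.join(' '.join('%3d'%v for v in r) for r in g[::2]))
g=cv2.cvtColor(a['image'],cv2.COLOR_RGB2GRAY)[104:138:1,278:308];print('side 278,104'); print('\n'.join(' '.join('%3d'%v for v in r) for r in g[::2]))
E
```

```text
face 0 0 [130.8 143. ] [294.4 128.7]
face 0 0.012 [131.2 136.8] [298.5 126.7]
face 0 0.024 [131.5 130.6] [302.6 124.7]
face 120 0 [130.8 143. ] [294.4 128.7]
face 120 0.012 [125.3 145.1] [292.  127.6]
face 120 0.024 [119.8 147.1] [289.7 126.5]
face 240 0 [130.8 143. ] [294.4 128.7]
face 240 0.012 [136.  147.1] [292.7 131.8]
face 240 0.024 [141.2 151.2] [291. 135.]
mouth 0 0 [130.  143.5] [293.7 127.6]
mouth 0 0.012 [130.3 137.3] [297.8 125.6]
mouth 0 0.024 [130.7 131. ] [301.9 123.6]
mouth 120 0 [130.  143.5] [293.7 127.6]
mouth 120 0.012 [124.5 145.6] [291.3 126.4]
mouth 120 0.024 [119.  147.6] [289.  125.4]
mouth 240 0 [130.  143.5] [293.7 127.6]
mouth 240 0.012 [135.3 147.6] [292.  130.7]
mouth 240 0.024 [140.5 151.7] [290.3 133.8]
punch 0.04 [122.54632929 148.85237701] [287.28004838 117.32667984]
punch 0.0653 [127.97012843 145.46576118] [291.60410428 124.8046961 ]
top from 115,126
 59  45  55  79  95  87  81  89 101 106 106  99  91  81  73  65  60  62  65  70  68  71  78  85  90  97 104 106 109 110 110 111 111
 60  50  67  85  87  72  55  56  70  77  75  68  61  55  55  53  52  5
[... 3526 characters left out ...]
 148 146 145 147 129 107  95  92  99 103 100 102  97  95  98 105 110 111 125 114  86  59  60  89 107
148 146 150 150 152 153 146 147 148 142 136 115  97  96 101 102 101 100  96 107 121 132 133 118  91  64  45  40  61 105
149 147 145 147 152 152 153 146 144 143 142 130 128 136 141 122 104 113 129 138 133 123 103  78  54  42  40  41  43  66
147 151 144 146 147 150 148 131 119 133 142 144 140 131 115 102 118 136 129 123 102  75  58  44  42  42  34  42  37  47
148 144 148 146 146 146 146 120  81  77  90  80  79  79  80  92  92  85  67  57  50  44  43  46  43  43  44  42  37  43
144 144 145 146 149 148 146 139 112  63  51  50  54  54  57  49  51  47  47  42  44  48  44  48  47  42  46  44  38  59
```

```bash
python3 - <<'E'
from h import *
a=snap('side');b=snap('top')
F=frame(np.radians(-10),np.radians(28)); f0=np.array([.6431,.2227,.1522]);t=np.linspace(0,2*np.pi,61)
ba,bb=np.array([.53,.52]),np.array([.13,-.74]);out=[]
for s,x,y,bi in((a,278,112,ba),(b,112,120,bb)):
    k=10;im=cv2.resize(s['image'][y:y+42,x:x+40,::-1],(400,420),interpolation=cv2.INTER_CUBIC)
    im=np.clip((im.astype(float)-30)*(2.3 if s is b else 1.5),0,255).astype(np.uint8)
    for r,z,c in((.026,0,(0,0,255)),(.012,.004,(0,255,0)),(.029,-.033,(255,0,0)),(.042,-.036,(0,255,255))):
        u,v=proj(s,f0+z*F[:,2]+r*np.cos(t)[:,None]*F[:,0]+r*np.sin(t)[:,None]*F[:,1])
        for p,q in zip(u+bi[0],v+bi[1]): cv2.circle(im,(int((p-x)*k),int((q-y)*k)),1,c,-1)
    out.append(im)
cv2.imwrite('pics/c5.png',np.hstack(out))
E
```

```text
(no output)
```

View pics/c5.png

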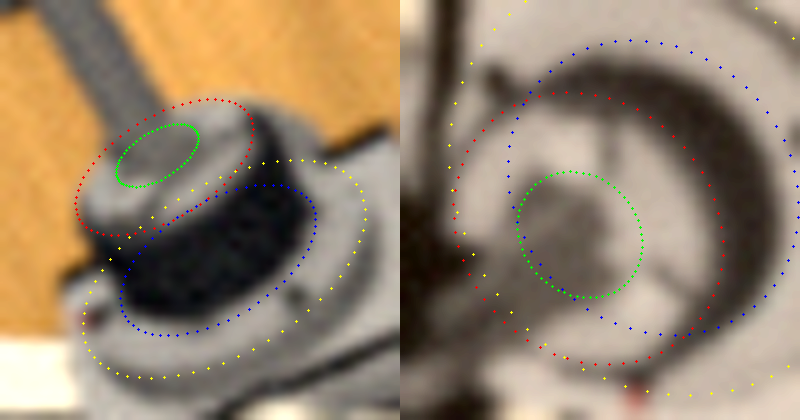

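The overlay fits: face, flange and jaw edges all match the prediction, so I descend carefully and watch the force.

```bash
python3 c.py .0653 0; python3 -m creep '[{"x":0,"y":0,"z":0.003,"wx":0,"wy":0,"wz":0,"hand":1},{"x":0,"y":0,"z":0.005,"wx":0,"wy":0,"wz":0,"hand":1},{"x":0,"y":0,"z":0.007,"wx":0,"wy":0,"wz":0,"hand":1},{"x":0,"y":0,"z":0.008,"wx":0,"wy":0,"wz":0,"hand":1},{"x":0,"y":0,"z":0.009,"wx":0,"wy":0,"wz":0,"hand":1},{"x":0,"y":0,"z":0.01,"wx":0,"wy":0,"wz":0,"hand":1},{"x":0,"y":0,"z":0.011,"wx":0,"wy":0,"wz":0,"hand":1},{"x":0,"y":0,"z":0.012,"wx":0,"wy":0,"wz":0,"hand":1}]'; python3 c.py .0653 0
```

```text
shift mm [ 0.2  1.  10.2] rot [-0.002  0.     0.   ] t 7.05
[ 0.49800863  0.19144332 -0.23712441  0.74981728 -0.29581144  2.18395315]
clock: 8.05
eef_pos: [0.611, 0.2281, 0.2113]
orientation: [0.743, 0.624, 0.155, 0.185]
force: [-0.2, -0.1, -1.8]
opening: 0.188
grasp_force: 59.1
shift mm [ 0.2  1.  -1.8] rot [-0.002  0.     0.   ] t 8.05
[ 0.49141539  0.20576961 -0.24724428  0.72354006 -0.29326562  2.17764171]
```

```bash
python3 -m creep '[{"x":0,"y":0.0008,"z":0.0015,"wx":0,"wy":0,"wz":0,"hand":1},{"x":0,"y":0.0008,"z":0.003,"wx":0,"wy":0,"wz":0,"hand":1},{"x":0,"y":0.0008,"z":0.004,"wx":0,"wy":0,"wz":0,"hand":1},{"x":0,"y":0.0008,"z":0.005,"wx":0,"wy":0,"wz":0,"hand":1},{"x":0,"y":0.0008,"z":0.006,"wx":0,"wy":0,"wz":0,"hand":1},{"x":0,"y":0.0008,"z":0.007,"wx":0,"wy":0,"wz":0,"hand":1},{"x":0,"y":0.0008,"z":0.008,"wx":0,"wy":0,"wz":0,"hand":1},{"x":0,"y":0.0008,"z":0.008,"wx":0,"wy":0,"wz":0,"hand":1}]'; python3 c.py .0553 0
```

```text
clock: 9.05
eef_pos: [0.6153, 0.2273, 0.2045]
orientation: [0.743, 0.624, 0.155, 0.185]
force: [-0.8, -0.4, -1.0]
opening: 0.192
grasp_force: 59.1
shift mm [0.3 0.3 0.1] rot [-0.002  0.     0.   ] t 9.05
[ 0.48634008  0.21642953 -0.25159621  0.70729802 -0.29133525  2.17274877]
```

```bash
python3 -m creep '[{"x":0,"y":0,"z":0.002,"wx":0,"wy":0,"wz":0,"hand":1},{"x":0,"y":0,"z":0.004,"wx":0,"wy":0,"wz":0,"hand":1},{"x":0,"y":0,"z":0.006,"wx":0,"wy":0,"wz":0,"hand":1},{"x":0,"y":0,"z":0.008,"wx":0,"wy":0,"wz":0,"hand":1},{"x":0,"y":0,"z":0.01,"wx":0,"wy":0,"wz":0,"hand":1},{"x":0,"y":0,"z":0.011,"wx":0,"wy":0,"wz":0,"hand":1},{"x":0,"y":0,"z":0.012,"wx":0,"wy":0,"wz":0,"hand":1},{"x":0,"y":0,"z":0.013,"wx":0,"wy":0,"wz":0,"hand":1}]'; python3 c.py .0423 0
```

```text
clock: 10.05
eef_pos: [0.6214, 0.2263, 0.1931]
orientation: [0.743, 0.624, 0.155, 0.185]
force: [-0.1, -0.4, -1.6]
opening: 0.189
grasp_force: 59.1
shift mm [0.3 0.2 0.2] rot [-0.002  0.     0.   ] t 10.05
[ 0.47942811  0.23275213 -0.26109798  0.67941464 -0.2887179   2.16612692]
```

Still no contact about 23 mm in, so I continue.

```bash
python3 -m creep '[{"x":0,"y":0,"z":0.002,"wx":0,"wy":0,"wz":0,"hand":1},{"x":0,"y":0,"z":0.004,"wx":0,"wy":0,"wz":0,"hand":1},{"x":0,"y":0,"z":0.006,"wx":0,"wy":0,"wz":0,"hand":1},{"x":0,"y":0,"z":0.008,"wx":0,"wy":0,"wz":0,"hand":1},{"x":0,"y":0,"z":0.01,"wx":0,"wy":0,"wz":0,"hand":1},{"x":0,"y":0,"z":0.011,"wx":0,"wy":0,"wz":0,"hand":1},{"x":0,"y":0,"z":0.012,"wx":0,"wy":0,"wz":0,"hand":1},{"x":0,"y":0,"z":0.013,"wx":0,"wy":0,"wz":0,"hand":1}]'; python3 c.py .0293 0
```

```text
clock: 11.05
eef_pos: [0.6273, 0.2252, 0.1816]
orientation: [0.743, 0.624, 0.155, 0.185]
force: [0.3, -1.2, -1.4]
opening: 0.188
grasp_force: 59.1
shift mm [0.3 0.3 0.2] rot [-0.002  0.     0.   ] t 11.05
[ 0.47269588  0.2496865  -0.26974604  0.6520163  -0.28606976  2.15960122]
```

```bash
python3 -m creep '[{"x":0,"y":0,"z":0.0015,"wx":0,"wy":0,"wz":0,"hand":1},{"x":0,"y":0,"z":0.003,"wx":0,"wy":0,"wz":0,"hand":1},{"x":0,"y":0,"z":0.0045,"wx":0,"wy":0,"wz":0,"hand":1},{"x":0,"y":0,"z":0.006,"wx":0,"wy":0,"wz":0,"hand":1},{"x":0,"y":0,"z":0.007,"wx":0,"wy":0,"wz":0,"hand":1},{"x":0,"y":0,"z":0.0075,"wx":0,"wy":0,"wz":0,"hand":1},{"x":0,"y":0,"z":0.008,"wx":0,"wy":0,"wz":0,"hand":1},{"x":0,"y":0,"z":0.008,"wx":0,"wy":0,"wz":0,"hand":1}]'; python3 c.py .0213 0
```

```text
clock: 12.05
eef_pos: [0.631, 0.2246, 0.1746]
orientation: [0.743, 0.624, 0.155, 0.185]
force: [0.0, -0.7, -0.7]
opening: 0.187
grasp_force: 59.1
shift mm [0.3 0.3 0.2] rot [-0.002  0.     0.   ] t 12.05
[ 0.46864038  0.26032841 -0.27463828  0.63534876 -0.28451237  2.15573197]
```

```bash
python3 -m creep '[{"x":0,"y":0,"z":0.0005,"wx":0,"wy":0,"wz":0,"hand":1},{"x":0,"y":0,"z":0.001,"wx":0,"wy":0,"wz":0,"hand":1},{"x":0,"y":0,"z":0.0015,"wx":0,"wy":0,"wz":0,"hand":1},{"x":0,"y":0,"z":0.002,"wx":0,"wy":0,"wz":0,"hand":1},{"x":0,"y":0,"z":0.0025,"wx":0,"wy":0,"wz":0,"hand":1},{"x":0,"y":0,"z":0.003,"wx":0,"wy":0,"wz":0,"hand":1},{"x":0,"y":0,"z":0.003,"wx":0,"wy":0,"wz":0,"hand":1},{"x":0,"y":0,"z":0.003,"wx":0,"wy":0,"wz":0,"hand":1}]'; python3 c.py .0183 0
```

```text
clock: 13.05
eef_pos: [0.6324, 0.2244, 0.1722]
orientation: [0.743, 0.624, 0.155, 0.185]
force: [-3.2, -0.1, 4.6]
opening: 0.183
grasp_force: 59.7
shift mm [0.2 0.1 0.4] rot [-0.002 -0.     0.   ] t 13.05
[ 0.46722563  0.26411122 -0.27620061  0.6292206  -0.28392018  2.15422552]
```

```bash
python3 -m creep '[{"x":0,"y":0,"z":0.0003,"wx":0,"wy":0,"wz":0,"hand":1},{"x":0,"y":0,"z":0.0006,"wx":0,"wy":0,"wz":0,"hand":1},{"x":0,"y":0,"z":0.0008,"wx":0,"wy":0,"wz":0,"hand":1},{"x":0,"y":0,"z":0.0008,"wx":0,"wy":0,"wz":0,"hand":1},{"x":0,"y":0,"z":0.0008,"wx":0,"wy":0,"wz":0,"hand":1},{"x":0,"y":0,"z":0.0008,"wx":0,"wy":0,"wz":0,"hand":1},{"x":0,"y":0,"z":0.0008,"wx":0,"wy":0,"wz":0,"hand":1},{"x":0,"y":0,"z":0.0008,"wx":0,"wy":0,"wz":0,"hand":1}]'; python3 c.py .0175 0
```

```text
clock: 14.05
eef_pos: [0.6328, 0.2246, 0.1722]
orientation: [0.743, 0.624, 0.155, 0.185]
force: [-11.9, -0.1, 13.6]
opening: 0.192
grasp_force: 61.1
shift mm [-0.1 -0.1  1.1] rot [-0.001 -0.001  0.   ] t 14.05
[ 0.46710021  0.26436752 -0.2762396   0.62804681 -0.28360381  2.15388175]
```

```bash
python3 -m creep '[{"x":0,"y":0,"z":-0.0008,"wx":0,"wy":0,"wz":0,"hand":1},{"x":0,"y":0,"z":-0.0008,"wx":0,"wy":0,"wz":0,"hand":0.75},{"x":0,"y":0,"z":-0.0008,"wx":0,"wy":0,"wz":0,"hand":0.7},{"x":0,"y":0,"z":-0.0008,"wx":0,"wy":0,"wz":0,"hand":0.6},{"x":0,"y":0,"z":-0.0008,"wx":0,"wy":0,"wz":0,"hand":0.4},{"x":0,"y":0,"z":-0.0008,"wx":0,"wy":0,"wz":0,"hand":0.2},{"x":0,"y":0,"z":-0.0008,"wx":0,"wy":0,"wz":0,"hand":0},{"x":0,"y":0,"z":-0.0008,"wx":0,"wy":0,"wz":0,"hand":0}]'
sed -i 's/+\.004\*F/+.0053*F/' c.py; python3 c.py .075 -1.3
```

```text
clock: 15.05
eef_pos: [0.6324, 0.2243, 0.1719]
orientation: [0.743, 0.624, 0.155, 0.185]
force: [-0.2, -0.3, 0.0]
opening: 1.001
grasp_force: 0.0
shift mm [  0.2   0.2 -57.8] rot [-2.0e-03 -1.0e-03 -1.3e+00] t 15.05
[ 0.46714884  0.26440393 -0.2763725   0.62917366 -0.28392997  2.15427153]
```

```bash
python3 -m creep '[{"x":0,"y":0,"z":-0.002,"wx":0,"wy":0,"wz":-0.17,"hand":0},{"x":0,"y":0,"z":-0.004,"wx":0,"wy":0,"wz":-0.34,"hand":0},{"x":0,"y":0,"z":-0.005,"wx":0,"wy":0,"wz":-0.51,"hand":0},{"x":0,"y":0,"z":-0.005,"wx":0,"wy":0,"wz":-0.68,"hand":0},{"x":0,"y":0,"z":-0.005,"wx":0,"wy":0,"wz":-0.85,"hand":0},{"x":0,"y":0,"z":-0.005,"wx":0,"wy":0,"wz":-1.02,"hand":0},{"x":0,"y":0,"z":-0.005,"wx":0,"wy":0,"wz":-1.19,"hand":0},{"x":0,"y":0,"z":-0.005,"wx":0,"wy":0,"wz":-1.36,"hand":0}]'; python3 c.py -.021 -1.36
python3 - <<'E'
from h import *
a=snap('side');b=snap('top')
r=lambda s,x,y:cv2.resize(s['image'][y:y+70,x:x+70,::-1],(400,400),interpolation=cv2.INTER_CUBIC)
cv2.imwrite('pics/c6.png',np.hstack([r(a,260,90),r(b,95,100)]))
E
```

```text
clock: 16.05
eef_pos: [0.63, 0.2247, 0.1763]
orientation: [0.183, 0.953, 0.004, 0.241]
force: [-0.1, 0.1, 0.0]
opening: 0.996
grasp_force: 0.0
shift mm [-0.4  0.4 43.2] rot [-0.001 -0.002  0.006] t 16.05
[ 0.46968286  0.25764819 -0.27347171  0.63956681 -0.28487861  0.79108037]
```

View pics/c6.png

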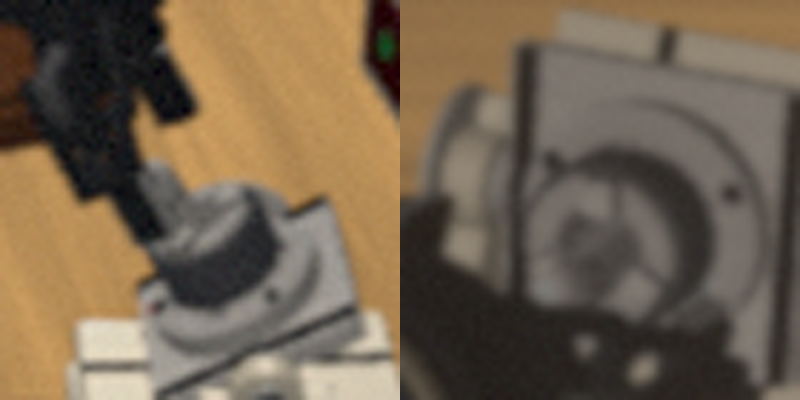

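The side view shows the punch seated with its nose end leaning slightly at crop (160,190), and the fingers open on either side. I go down onto the sleeve.

```bash
python3 -m creep '[{"x":0,"y":0,"z":0.006,"wx":0,"wy":0,"wz":0,"hand":0},{"x":0,"y":0,"z":0.013,"wx":0,"wy":0,"wz":0,"hand":0},{"x":0,"y":0,"z":0.02,"wx":0,"wy":0,"wz":0,"hand":0},{"x":0,"y":0,"z":0.027,"wx":0,"wy":0,"wz":0,"hand":0},{"x":0,"y":0,"z":0.033,"wx":0,"wy":0,"wz":0,"hand":0},{"x":0,"y":0,"z":0.037,"wx":0,"wy":0,"wz":0,"hand":0},{"x":0,"y":0,"z":0.04,"wx":0,"wy":0,"wz":0,"hand":0},{"x":0,"y":0,"z":0.042,"wx":0,"wy":0,"wz":0,"hand":0}]'; python3 c.py -.021 -1.36
```

```text
clock: 17.15
eef_pos: [0.6495, 0.2213, 0.1391]
orientation: [0.186, 0.953, 0.004, 0.241]
force: [-0.2, -0.1, 0.7]
opening: 0.998
grasp_force: 0.0
shift mm [-0.3  0.3  1.1] rot [-0.001 -0.002  0.   ] t 17.15
[ 0.44877585  0.31706855 -0.29403765  0.55392358 -0.27668017  0.77671849]
```

```bash
python3 -m creep '[{"x":0,"y":0,"z":0,"wx":0,"wy":0,"wz":0,"hand":0.2},{"x":0,"y":0,"z":0,"wx":0,"wy":0,"wz":0,"hand":0.25},{"x":0,"y":0,"z":0,"wx":0,"wy":0,"wz":0,"hand":0.28},{"x":0,"y":0,"z":0,"wx":0,"wy":0,"wz":0,"hand":0.3},{"x":0,"y":0,"z":0,"wx":0,"wy":0,"wz":0,"hand":0.32},{"x":0,"y":0,"z":0,"wx":0,"wy":0,"wz":0,"hand":0.34},{"x":0,"y":0,"z":0,"wx":0,"wy":0,"wz":0,"hand":0.36},{"x":0,"y":0,"z":0,"wx":0,"wy":0,"wz":0,"hand":0.4}]'; python3 -c "
from h import *;s=ctrl.observe();Q=R.from_quat(s['orientation']).inv();print(Q.apply(s['force']),Q.apply(s['wrist_torque']))"
```

```text
clock: 18.15
eef_pos: [0.6499, 0.2237, 0.141]
orientation: [0.185, 0.953, 0.007, 0.242]
force: [-8.7, 13.6, 11.8]
opening: 0.663
grasp_force: 60.4
[  6.51601767  10.89025435 -15.48753902] [-2.16926583  1.62975966 -0.1236457 ]
```

```bash
python3 c.py -.020 -1.36; python3 -m creep '[{"x":0.0003,"y":0.0005,"z":-0.0003,"wx":0,"wy":0,"wz":0,"hand":0.5},{"x":0.0006,"y":0.001,"z":-0.0006,"wx":0,"wy":0,"wz":0,"hand":0.5},{"x":0.0008,"y":0.0015,"z":-0.001,"wx":0,"wy":0,"wz":0,"hand":0.5},{"x":0.001,"y":0.002,"z":-0.0012,"wx":0,"wy":0,"wz":0,"hand":0.5},{"x":0.001,"y":0.002,"z":-0.0012,"wx":0,"wy":0,"wz":0,"hand":0.5},{"x":0.001,"y":0.002,"z":-0.0012,"wx":0,"wy":0,"wz":0,"hand":0.5},{"x":0.001,"y":0.002,"z":-0.0012,"wx":0,"wy":0,"wz":0,"hand":0.5},{"x":0.001,"y":0.002,"z":-0.0012,"wx":0,"wy":0,"wz":0,"hand":0.5}]'
cat > f.py <<'E'
from h import *;s=ctrl.observe();Q=R.from_quat(s['orientation']).inv()
np.set_printoptions(suppress=True,precision=2);print('tool F',Q.apply(s['force']),'T',Q.apply(s['wrist_torque']),'j6',s['joint_pos'][5],'open',s['opening'],'t',s['clock'])
E
python3 f.py; python3 c.py -.020 -1.36
```

```text
shift mm [ 0.  -2.3  1.7] rot [ 0.005 -0.002  0.001] t 18.15
[ 0.45052763  0.31547271 -0.29234311  0.55372188 -0.27393095  0.77669239]
clock: 19.15
eef_pos: [0.6498, 0.2239, 0.1411]
orientation: [0.186, 0.952, 0.005, 0.242]
force: [5.8, -0.2, 1.7]
opening: 0.66
grasp_force: 64.5
tool F [-5.57  2.07  1.16] T [-1.11 -0.6  -0.2 ] j6 0.7805682209192347 open 0.6599579655198046 t 19.15
shift mm [-0.1 -2.4  1.9] rot [ 0.001  0.    -0.   ] t 19.15
[ 0.45289426  0.31681736 -0.2901      0.55678225 -0.27865309  0.78056822]
```

```bash
python3 -m creep '[{"x":-0.0006,"y":0.0003,"z":0,"wx":0,"wy":0,"wz":0.1,"hand":0.5},{"x":-0.0006,"y":0.0003,"z":0,"wx":0,"wy":0,"wz":0.2,"hand":0.5},{"x":-0.0006,"y":0.0003,"z":0,"wx":0,"wy":0,"wz":0.3,"hand":0.5},{"x":-0.0006,"y":0.0003,"z":0,"wx":0,"wy":0,"wz":0.4,"hand":0.5},{"x":-0.0006,"y":0.0003,"z":0,"wx":0,"wy":0,"wz":0.5,"hand":0.5},{"x":-0.0006,"y":0.0003,"z":0,"wx":0,"wy":0,"wz":0.6,"hand":0.5},{"x":-0.0006,"y":0.0003,"z":0,"wx":0,"wy":0,"wz":0.65,"hand":0.5},{"x":-0.0006,"y":0.0003,"z":0,"wx":0,"wy":0,"wz":0.7,"hand":0.5}]'; python3 f.py
```

```text
clock: 20.15
eef_pos: [0.6495, 0.2235, 0.1409]
orientation: [0.502, 0.831, 0.087, 0.225]
force: [-2.0, -0.7, 5.9]
opening: 0.655
grasp_force: 65.7
tool F [-1.56  0.26 -6.04] T [ 1.28 -0.12 -0.42] j6 1.481797958055083 open 0.6554785393445053 t 20.15
```

```bash
python3 -m creep '[{"x":0,"y":0,"z":0,"wx":0,"wy":0,"wz":0.03,"hand":0.5},{"x":0,"y":0,"z":0,"wx":0,"wy":0,"wz":0.06,"hand":0.5},{"x":0,"y":0,"z":0,"wx":0,"wy":0,"wz":0.09,"hand":0.5},{"x":0,"y":0,"z":0,"wx":0,"wy":0,"wz":0.1,"hand":0.5},{"x":0,"y":0,"z":0,"wx":0,"wy":0,"wz":0.1,"hand":0.5},{"x":0,"y":0,"z":0,"wx":0,"wy":0,"wz":0.1,"hand":0.5},{"x":0,"y":0,"z":0,"wx":0,"wy":0,"wz":0.1,"hand":0.5},{"x":0,"y":0,"z":0,"wx":0,"wy":0,"wz":0.1,"hand":0.5}]'; python3 f.py
```

```text
clock: 21.15
eef_pos: [0.6494, 0.2235, 0.1409]
orientation: [0.542, 0.805, 0.098, 0.221]
force: [-2.0, -0.1, 6.7]
opening: 0.66
grasp_force: 65.9
tool F [-1.17  0.91 -6.88] T [ 1.53 -0.15 -0.09] j6 1.5803726888378824 open 0.6604226236611935 t 21.15
```

```bash
python3 -m creep '[{"x":0,"y":0,"z":0,"wx":0,"wy":0,"wz":0.03,"hand":0.5},{"x":0,"y":0,"z":0,"wx":0,"wy":0,"wz":0.06,"hand":0.5},{"x":0,"y":0,"z":0,"wx":0,"wy":0,"wz":0.08,"hand":0.5},{"x":0,"y":0,"z":0,"wx":0,"wy":0,"wz":0.08,"hand":0.5},{"x":0,"y":0,"z":0,"wx":0,"wy":0,"wz":0.08,"hand":0.5},{"x":0,"y":0,"z":0,"wx":0,"wy":0,"wz":0.08,"hand":0.5},{"x":0,"y":0,"z":0,"wx":0,"wy":0,"wz":0.08,"hand":0.5},{"x":0,"y":0,"z":0,"wx":0,"wy":0,"wz":0.08,"hand":0.5}]'; python3 f.py
```

```text
clock: 22.15
eef_pos: [0.6494, 0.2235, 0.1408]
orientation: [0.574, 0.783, 0.106, 0.216]
force: [-1.7, 0.2, 7.4]
opening: 0.657
grasp_force: 66.0
tool F [-1.04  1.71 -7.36] T [ 1.7  -0.14  0.1 ] j6 1.6605045028907621 open 0.6570471765011335 t 22.15
```

```bash
python3 -m creep '[{"x":0,"y":0,"z":0,"wx":0,"wy":0,"wz":0.01,"hand":0.5},{"x":0,"y":0,"z":0,"wx":0,"wy":0,"wz":0.02,"hand":0.5},{"x":0,"y":0,"z":0,"wx":0,"wy":0,"wz":0.03,"hand":0.5},{"x":0,"y":0,"z":0,"wx":0,"wy":0,"wz":0.04,"hand":0.5},{"x":0,"y":0,"z":0,"wx":0,"wy":0,"wz":0.05,"hand":0.5},{"x":0,"y":0,"z":0,"wx":0,"wy":0,"wz":0.06,"hand":0.5},{"x":0,"y":0,"z":0,"wx":0,"wy":0,"wz":0.07,"hand":0.5},{"x":0,"y":0,"z":0,"wx":0,"wy":0,"wz":0.08,"hand":0.5}]'; python3 f.py
```

```text
clock: 23.15
eef_pos: [0.6494, 0.2235, 0.1408]
orientation: [0.605, 0.759, 0.115, 0.212]
force: [-1.7, -1.5, 8.9]
opening: 0.661
grasp_force: 66.0
tool F [-2.76  1.98 -8.54] T [ 1.75 -0.24 -0.31] j6 1.7405255931755155 open 0.6610856898771418 t 23.15
```

```bash
python3 -m creep '[{"x":0,"y":0,"z":0,"wx":0,"wy":0,"wz":0.01,"hand":0.5},{"x":0,"y":0,"z":0,"wx":0,"wy":0,"wz":0.02,"hand":0.5},{"x":0,"y":0,"z":0,"wx":0,"wy":0,"wz":0.03,"hand":0.5},{"x":0,"y":0,"z":0,"wx":0,"wy":0,"wz":0.04,"hand":0.5},{"x":0,"y":0,"z":0,"wx":0,"wy":0,"wz":0.05,"hand":0.5},{"x":0,"y":0,"z":0,"wx":0,"wy":0,"wz":0.06,"hand":0.5},{"x":0,"y":0,"z":0,"wx":0,"wy":0,"wz":0.07,"hand":0.5},{"x":0,"y":0,"z":0,"wx":0,"wy":0,"wz":0.08,"hand":0.5}]'; python3 f.py
```

```text
clock: 24.15
eef_pos: [0.6493, 0.2235, 0.1408]
orientation: [0.635, 0.734, 0.123, 0.207]
force: [-2.8, -0.3, 8.7]
opening: 0.659
grasp_force: 66.1
tool F [-1.26  1.37 -8.95] T [ 1.86 -0.37 -0.38] j6 1.8204677943076186 open 0.6587017136558851 t 24.15
```

```bash
python3 -m creep '[{"x":0,"y":0,"z":0,"wx":0,"wy":0,"wz":0.01,"hand":0.5},{"x":0,"y":0,"z":0,"wx":0,"wy":0,"wz":0.02,"hand":0.5},{"x":0,"y":0,"z":0,"wx":0,"wy":0,"wz":0.03,"hand":0.5},{"x":0,"y":0,"z":0,"wx":0,"wy":0,"wz":0.04,"hand":0.5},{"x":0,"y":0,"z":0,"wx":0,"wy":0,"wz":0.05,"hand":0.5},{"x":0,"y":0,"z":0,"wx":0,"wy":0,"wz":0.06,"hand":0.5},{"x":0,"y":0,"z":0,"wx":0,"wy":0,"wz":0.07,"hand":0.5},{"x":0,"y":0,"z":0,"wx":0,"wy":0,"wz":0.08,"hand":0.5}]'; python3 f.py
```

```text
clock: 25.15
eef_pos: [0.6493, 0.2235, 0.1408]
orientation: [0.663, 0.708, 0.132, 0.202]
force: [-2.4, -1.3, 8.5]
opening: 0.663
grasp_force: 66.2
tool F [-2.12  1.6  -8.56] T [ 1.96 -0.46 -0.39] j6 1.9004048406685883 open 0.6631457159786303 t 25.15
```

```bash
python3 -m creep '[{"x":0,"y":0,"z":0,"wx":0,"wy":0,"wz":0.01,"hand":0.5},{"x":0,"y":0,"z":0,"wx":0,"wy":0,"wz":0.02,"hand":0.5},{"x":0,"y":0,"z":0,"wx":0,"wy":0,"wz":0.03,"hand":0.5},{"x":0,"y":0,"z":0,"wx":0,"wy":0,"wz":0.04,"hand":0.5},{"x":0,"y":0,"z":0,"wx":0,"wy":0,"wz":0.05,"hand":0.5},{"x":0,"y":0,"z":0,"wx":0,"wy":0,"wz":0.06,"hand":0.5},{"x":0,"y":0,"z":0,"wx":0,"wy":0,"wz":0.07,"hand":0.5},{"x":0,"y":0,"z":0,"wx":0,"wy":0,"wz":0.08,"hand":0.5}]'; python3 f.py
```

```text
clock: 26.15
eef_pos: [0.6492, 0.2235, 0.1407]
orientation: [0.691, 0.681, 0.139, 0.197]
force: [-1.9, -1.9, 8.0]
opening: 0.655
grasp_force: 66.2
tool F [-2.56  2.04 -7.79] T [ 2.11 -0.54 -0.48] j6 1.9803665270126436 open 0.6551074851895328 t 26.15
```

```bash
python3 -m creep '[{"x":0,"y":0,"z":0,"wx":0,"wy":0,"wz":-0.01,"hand":0.5},{"x":0,"y":0,"z":0,"wx":0,"wy":0,"wz":-0.02,"hand":0.5},{"x":0,"y":0,"z":0,"wx":0,"wy":0,"wz":-0.03,"hand":0.5},{"x":0,"y":0,"z":0,"wx":0,"wy":0,"wz":-0.04,"hand":0.5},{"x":0,"y":0,"z":0,"wx":0,"wy":0,"wz":-0.05,"hand":0.5},{"x":0,"y":0,"z":0,"wx":0,"wy":0,"wz":-0.06,"hand":0.5},{"x":0,"y":0,"z":0,"wx":0,"wy":0,"wz":-0.07,"hand":0.5},{"x":0,"y":0,"z":0,"wx":0,"wy":0,"wz":-0.08,"hand":0.5}]'; python3 f.py
```

```text
clock: 27.15
eef_pos: [0.6493, 0.2235, 0.1407]
orientation: [0.663, 0.708, 0.131, 0.202]
force: [-2.6, -1.9, 7.1]
opening: 0.664
grasp_force: 66.2
tool F [-2.62  0.77 -7.31] T [ 1.97 -0.37  0.1 ] j6 1.9001900936852767 open 0.6639088431538969 t 27.15
```

```bash
python3 -m creep '[{"x":0,"y":0,"z":0,"wx":0,"wy":0,"wz":0.01,"hand":0.5},{"x":0,"y":0,"z":0,"wx":0,"wy":0,"wz":0.02,"hand":0.5},{"x":0,"y":0,"z":0,"wx":0,"wy":0,"wz":0.03,"hand":0.5},{"x":0,"y":0,"z":0,"wx":0,"wy":0,"wz":0.04,"hand":0.5},{"x":0,"y":0,"z":0,"wx":0,"wy":0,"wz":0.05,"hand":0.5},{"x":0,"y":0,"z":0,"wx":0,"wy":0,"wz":0.06,"hand":0.5},{"x":0,"y":0,"z":0,"wx":0,"wy":0,"wz":0.07,"hand":0.5},{"x":0,"y":0,"z":0,"wx":0,"wy":0,"wz":0.08,"hand":0.5}]'; python3 f.py
```

```text
clock: 28.15
eef_pos: [0.6492, 0.2235, 0.1408]
orientation: [0.691, 0.681, 0.139, 0.197]
force: [-2.2, -1.2, 8.0]
opening: 0.656
grasp_force: 66.2
tool F [-1.87  1.73 -8.02] T [ 2.11 -0.48 -0.55] j6 1.9803478424871497 open 0.6562567777056657 t 28.15
```

The meeting point is at about 0.90 rad of turn. Forward and reverse torque put friction at about 0.25 N m and jaw load at about 0.25 N m, so the sleeve is about 0.3 rad past meeting, which is snug. I release and withdraw along the axis.

```bash
python3 -m creep '[{"x":0,"y":0,"z":0,"wx":0,"wy":0,"wz":0,"hand":0.3},{"x":0,"y":0,"z":0,"wx":0,"wy":0,"wz":0,"hand":0.2},{"x":0,"y":0,"z":0,"wx":0,"wy":0,"wz":0,"hand":0.1},{"x":0,"y":0,"z":0,"wx":0,"wy":0,"wz":0,"hand":0},{"x":0,"y":0,"z":0,"wx":0,"wy":0,"wz":0,"hand":0},{"x":0,"y":0,"z":-0.004,"wx":0,"wy":0,"wz":0,"hand":0},{"x":0,"y":0,"z":-0.01,"wx":0,"wy":0,"wz":0,"hand":0},{"x":0,"y":0,"z":-0.018,"wx":0,"wy":0,"wz":0,"hand":0}]' && python3 -m creep '[{"x":0,"y":0,"z":-0.01,"wx":0,"wy":0,"wz":0,"hand":0},{"x":0,"y":0,"z":-0.02,"wx":0,"wy":0,"wz":0,"hand":0},{"x":0,"y":0,"z":-0.035,"wx":0,"wy":0,"wz":0,"hand":0},{"x":0,"y":0,"z":-0.05,"wx":0,"wy":0,"wz":0,"hand":0},{"x":0,"y":0,"z":-0.07,"wx":0,"wy":0,"wz":0,"hand":0},{"x":0,"y":0,"z":-0.09,"wx":0,"wy":0,"wz":0,"hand":0},{"x":0,"y":0,"z":-0.11,"wx":0,"wy":0,"wz":0,"hand":0},{"x":0,"y":0,"z":-0.13,"wx":0,"wy":0,"wz":0,"hand":0}]'
python3 - <<'E'
from h import *
a=snap('side');b=snap('top')
r=lambda s,x,y:cv2.resize(s['image'][y:y+70,x:x+70,::-1],(400,400),interpolation=cv2.INTER_CUBIC)
full=cv2.resize(a['image'][:,:,::-1],(400,300))
cv2.imwrite('pics/c7.png',np.hstack([r(a,260,90),r(b,95,100)]))
E
```

```text
clock: 29.15
eef_pos: [0.6408, 0.2252, 0.1567]
orientation: [0.691, 0.681, 0.14, 0.196]
force: [-0.3, -0.2, -0.3]
opening: 0.997
grasp_force: 0.0
clock: 30.15
eef_pos: [0.5806, 0.2358, 0.2725]
orientation: [0.691, 0.681, 0.14, 0.197]
force: [0.4, 0.1, 0.2]
opening: 0.999
grasp_force: 0.0
```

View pics/c7.png

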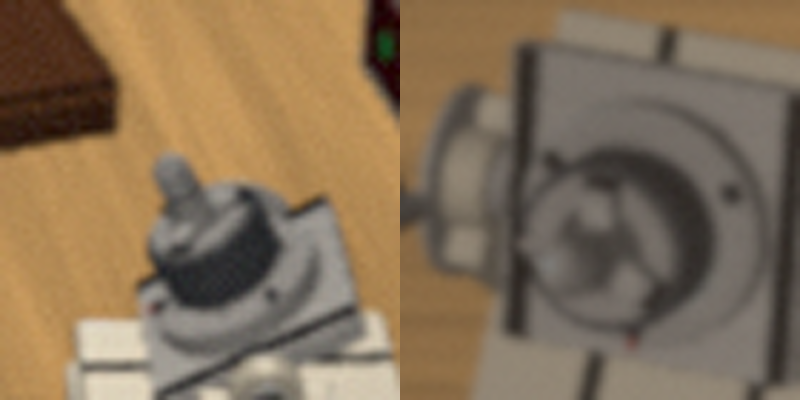

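The picture shows the punch standing in the chuck, nose at side (290,117), in line with the chuck axis. The jaws have moved in around it and the hand is clear.

```bash
python3 -c "
from rig import ctrl; print(ctrl.sign_off())"
```

```text
the job is handed in; nothing more can be done
None
```

The dome punch stands nose up on the chuck's stop, clamped at an estimated 0.3 rad past jaw contact (from wrist torque, not read directly); the hand is clear and the job was handed in at about 30 s.

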